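# Push a transformer under the spring flap of a test jig

## Robot

A 6-joint arm with a two-finger parallel gripper is mounted at the origin on the work surface. World frame = base frame: x ahead of the robot, y to its left, z up, the work surface at z = 0. Lengths are in m, angles in rad, forces in N, time in s.
With the tool pointing down it reaches from about 0.35 to 0.775 m from the base axis. Payload 5.5 kg.
Tool frame: the origin (TCP) lies midway between the tips of the shut fingers; the grasp point (between the pads) lies env.grasp_offset behind it (env.grasp_offset is the distance from the TCP to the grasp point, in m); z points along the fingers, y is the line along which they close (so a half turn about z gives the same grasp; the last joint's range is limited). The gripper opens to 85 mm and grips with 20 to 120 N. Pads are 22 mm wide; open, the fingers measure 114 mm over their backs; the gripper's body (76 mm by 85 mm) begins 54 mm behind the grasp point. The pads swing forward as they close: fully open they stand 13 mm farther back than shut.
Start: joints at [-1.395, 0.313, 0.046, 1.304, 0, 1.431], TCP at [0.179, -0.547, 0.231] pointing down, gripper open.
Joint ranges: [-2.76, 2.76], [-0.86, 1.69], [-1.03, 1.26], [-2.2, 2.34], [-1.47, 1.5], [-3.14, 3.14]. Speed limits (rad/s): [2.57, 2.57, 3.14, 3.14, 3.14, 3.14].

## Interface

Orientations are given as a unit quaternion [w, x, y, z].
In Python, from workcell import monitor, viewer, order, env gives the robot as it stands.
- The arm moves only by the tool carry_out, never from a script. Its argument "plan" is a list that holds one entry, the list of rows, each a list of 7 numbers: the turn, a rotation vector about the world's x, y, z in rad, then the shift along the world's x, y, z in mm, then the finger opening in mm, from 0 to 85.4. A call has 1 to 20 rows; each row is the pose to reach, as a shift and turn from the pose commanded when the call began; what a row does not reach only later rows make up. A row lasts 1/10 s, in which the tool goes at most 50 mm and 8.59 degrees, less where a joint would pass 70% of its speed; a pose out of reach is approached as far as the arm can. A call with a gripper value outside its range is refused whole. The fingers move at their own pace and stop on an object; "squeeze" is the grip in N (left out, the last holds). Time passes only in rows, so rows that repeat a pose let the fingers close. It gives the time, the measured TCP pose, the force, the opening and the grip force at its end, in the units of the state.
- monitor.get_state(): the state, without advancing time (a new reading comes with each control period).
- viewer.read_camera(name): name is "scene" or "top" or "wrist"; returns the picture (480x640x3 uint8, red, green, blue); there is no depth.
- viewer.calibration(name): a dict with "K" (3x3 intrinsics, pixels), "eye" and "rotation" of the camera in the world. Camera axes: x right, y down, z forward; pixel columns grow to the right and rows downward; lengths in m; the calibration is good to about 2 mm. A picture is of the moment at which its call begins: read the wrist's pose just before it. calibration takes no time and is no camera call; for the wrist camera it gives the pose at the moment of the call.
- order.hand_in(): hands the job in; it is judged then, once.
The state is a dict: "clock": time; "joint_pos": joint angles; "qvel": joint speeds; "tau": joint torques, N m; "tcp_pos": TCP position; "orientation": TCP orientation; "wrist_force": force on the tool from outside, world axes, zero at the start; "ft_torque": the same for the moment, N m; "finger_gap": finger opening in m; "grip_force": force on a finger pad.
Only numpy, scipy, OpenCV 4.12 (cv2) and the standard library are available. Lean on these libraries where they do the work, as an engineer would, in place of code of your own. Each camera call takes 0.05 s, during which the arm holds its last target. There are 200 camera calls.

## Task

Press down the orange paddle of the test jig with one fingertip to hold its spring-closed safety flap open, and at the same time use the other finger to push the transformer by its blue tab along the channel, under the open flap, until it is fully home against the black back wall; then draw away from everything so that the flap closes behind it. Only push: do not grasp or lift the transformer, do not let the flap rest or scrape on it, and leave everything else on the bench where it is.

Things in the scene. Friction and masses are not known exactly. Their poses are not given: they have to be found in the camera images.
- jig: Grey test jig fixed to the bench, placed and turned differently each run. Origin: bench height, mid-channel, under the front face of the flap's drop lip. +x = pushing direction, +y = paddle side. In its frame (mm): base plate x -185 to 70, y -40 to 110, its top (the bed) z = 12. Guide rails at y = -29 and 29, 54 apart inside, tops z = 22, x -120 to 60.
- home (a point): Where the transformer's origin lies when fully home: jig x = 35, y = 0, z = 12 mm. Its nose then touches the black back wall (face at jig x = 60, 66 mm wide, top z = 52); its core's rear is 6 mm past the lip, and its blue tab still stands outside, in front of the flap. A steel side wall flanks the bay at y -39 to -33 (top z = 56).
- flap (a joint): Angle of the spring-closed flap (rad): 0 shut, 0.75 fully open (stop). Pressing the orange paddle down opens it; let go, it shuts. From about 0.4 the lip clears the transformer; 0.5 to 0.65 is comfortable, the cover's raised edge then under 105 mm above the bench. The spring gives 0.12 N m shut to 0.2 N m open, plus the cover's weight: some 4 to 7 N on the paddle 40 mm from the shaft.
- shaft (a point): Point on the flap's hinge axis: jig x = 0, y = 40, z = 40 mm. The axis, a steel shaft 8 mm thick, runs along the jig's x from -176 to 64, between bearings 14 mm wide (tops z = 48) at x = -181 and 67. It carries a clear, orange-edged cover over the bay (jig x 0 to 62, y -34 to 44, top z = 66 when shut) and, on its other side, the paddle.
- lip (a point): Middle of the lower edge of the orange drop lip, on the flap. With the flap shut the lip spans jig x 0 to 4, y -30 to 2 and z 40 to 62 mm and bars the way of the transformer (whose top is at z = 50).
- paddle (a point): Middle of the upper face of the paddle, an orange plate on the flap: 162 mm along the shaft (jig x -175 to -13), 60 mm wide (from 4 to 64 mm from the shaft), 3 mm thick. At flap angle q it slopes up away from the shaft by 0.3 - q rad (down if negative); its upper face lies about 1 mm above the axis, square to the plate. Smooth: a fingertip can slide along it while pressing.
- transformer: Loose transformer (dark core, pale winding), about 0.45 kg, on a steel plate with an upright blue tab at its rear. Origin: underside, under the core's middle; x to its nose, along the jig's x within 0.04 rad. Core x -25 to 25 mm, 50 wide, top 38 above the underside. Plate x -70 to 25, 50 wide, 4 thick. Starts in the channel on the bed, its nose 12 to 37 mm short of the lip.
- push_tab (a point): Point on the rear face (the face to push) of the blue tab, mid-width, 34 mm above the plate's underside, at x = -70 mm in the transformer's frame. The tab is 44 mm wide, 4 mm thick, and its top is 46 mm above the underside.
- spare_a: Bystander: loose transformer without tab, 50 x 50 x 38 mm, origin under its middle; leave alone.
- spare_b: Bystander: another such transformer, leave alone.
- terminal_block: Bystander: white terminal block 70 x 22 x 17 mm, leave alone.
- screwdriver: Bystander: screwdriver with red handle, leave alone.
- tape: Bystander: blue roll of tape, 76 mm across, 18 mm high, leave alone.
- screw_jar: Bystander: jar 56 mm across, 70 mm high, leave alone.
- bobbin: Bystander: copper-coloured bobbin, 48 mm across, 40 mm high, leave alone.
Mind the look-alikes: they are no part of the job. Leave any red look-alike of the transformer alone.

How it is judged:
By the outcome, as a careful person would: the job done as asked, in the order asked, and still so for the second after the job is handed in, with the robot touching nothing.
It also fails if it takes over 40 s, if anything falls off the work surface, if the arm or the gripper's body presses on something with over 40 N, if the wrist force passes 120 N, or if a joint passes its speed limit or range.

## Working session

There is one attempt and no reset: what is moved stays moved. The work goes in short steps, Python scripts to look and compute and a tool call to move; the robot and the scene stay as the last step left them, time stands still between calls to the robot, and variables do not carry over. Pictures are saved under pics/ and viewed, at most 10 in all, crops included, and the job is handed in when it is done.

Besides the shell and the picture viewer there is one more tool, called after "Request:" by a JSON object that holds its "op" and its "data". carry_out: Moves the arm, as the interface text tells. Its arguments: {"type":"object","properties":{"plan":{"type":"array","items":{"type":"array","items":{"type":"array","items":{"type":"number"}}}},"squeeze":{"type":"number"}},"required":["plan"]}

```bash
mkdir -p pics; ls
python3 - <<'E'
from workcell import monitor, viewer, order, env
import cv2
for n in ("scene","top"):
    im=viewer.read_camera(n); cv2.imwrite(f"pics/{n}0.png",im[:,:,::-1])
    c=viewer.calibration(n); print(n,c)
s=monitor.get_state(); print(s); print(env.grasp_offset)
E
```

```text
pics
scene {'K': array([[474.88572791,   0.        , 323.55888035],
       [  0.        , 474.88572791, 239.07737722],
       [  0.        ,   0.        ,   1.        ]]), 'eye': array([ 1.23910383, -0.01582857,  0.94078052]), 'rotation': array([-0.23303854,  0.66183875,  0.67596027, -0.22525588])}
top {'K': array([[576.8110689 ,   0.        , 312.459355  ],
       [  0.        , 576.8110689 , 247.69062285],
       [  0.        ,   0.        ,   1.        ]]), 'eye': array([ 0.33355226, -0.00483811,  1.62312758]), 'rotation': array([-0.05137578,  0.70957956, -0.70126744,  0.04562185])}
{'clock': 0.1, 'joint_pos': array([-1.39460523e+00,  3.13947306e-01,  4.50739994e-02,  1.30360028e+00,
       -9.11186721e-07,  1.43121201e+00]), 'qvel': array([ 0.00154727, -0.00205039,  0.00142855,  0.00030643, -0.00162661,
       -0.0012032 ]), 'tau': array([ 2.90095006e-03, -4.81727457e+01,  2.99244064e+01,  1.27516792e-02,
       -8.64258323e-05, -3.81125403e-06]), 'tcp_pos': array([ 0.1784853 , -0.54610819,  0.23047792]), 'orientation': array([-8.38482173e-04,  9.87561261e-01,  1.57232481e-01, -1.58044493e-05]), 'wrist_force': array([ 0.42995669, -0.04676533,  0.16182618]), 'ft_torque': array([ 0.01895115,  0.06579005, -0.05907803]), 'grip_force': 0.0, 'finger_gap': 0.08546780017191988}
0.0187
```

View pics/top0.png

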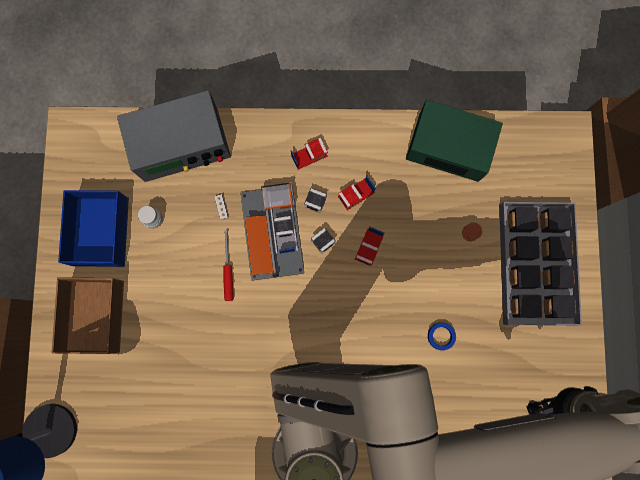

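View pics/scene0.png

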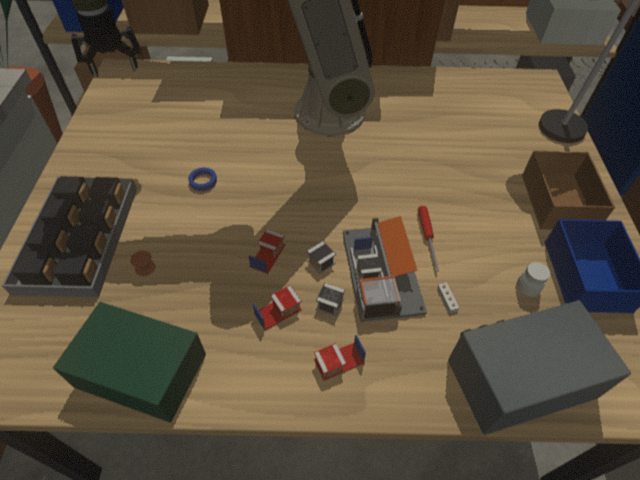

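The top view shows the jig at about (272,232), pushing direction up in the picture, with the paddle at (258,245), the clear cover at (277,195) and the dark transformer with its blue tab at (287,245). Look-alikes: red tabbed units at (310,152), (356,190) and (370,246), and dark ones without tabs at (316,198) and (322,238). Only the dark unit in the channel with a blue tab fits. I'll confirm it in an enlarged crop and measure.

```bash
cat > h.py <<'E'
import numpy as np, cv2
from scipy.spatial.transform import Rotation as R
from workcell import monitor, viewer, order, env
def quat(q): return R.from_quat([q[1],q[2],q[3],q[0]]).as_matrix()
def onplane(cal,uv,z):
    uv=np.atleast_2d(uv).astype(float); z=np.broadcast_to(z,len(uv))
    d=np.c_[uv,np.ones(len(uv))]@np.linalg.inv(cal["K"]).T@quat(cal["rotation"]).T
    e=np.array(cal["eye"]); return e+d*((z-e[2])/d[:,2])[:,None]
def proj(cal,P):
    p=(np.atleast_2d(P)-cal["eye"])@quat(cal["rotation"])@cal["K"].T
    return p[:,:2]/p[:,2:]
def rigid(A,B): # jig xy -> world xy
    a,b=A-A.mean(0),B-B.mean(0)
    th=np.arctan2((a[:,0]*b[:,1]-a[:,1]*b[:,0]).sum(),(a*b).sum())
    M=np.array([[np.cos(th),-np.sin(th)],[np.sin(th),np.cos(th)]])
    t=B.mean(0)-M@A.mean(0); return th,t,np.linalg.norm(A@M.T+t-B,axis=1)
def mask(im,lo,hi): return cv2.inRange(cv2.cvtColor(im,cv2.COLOR_RGB2HSV),lo,hi)
def show(n,im,box,f):
    x,y,w,h=box; cv2.imwrite(f"pics/{n}.png",cv2.resize(im[y:y+h,x:x+w,::-1],None,fx=f,fy=f,interpolation=cv2.INTER_CUBIC))
E
python3 - <<'E'
from h import *
im=cv2.imread("pics/top0.png")[:,:,::-1].copy(); cal=viewer.calibration("top")
m=mask(im,(5,150,120),(18,255,255)); m[:, :235]=0; m[:,310:]=0;m[:170]=0;m[290:]=0
n,l,st,ce=cv2.connectedComponentsWithStats(m); print(st,ce)
i=1+np.argmax(st[1:,4]); c=cv2.findContours((l==i).astype('u1'),cv2.RETR_EXTERNAL,cv2.CHAIN_APPROX_NONE)[0][0]
b=cv2.boxPoints(cv2.minAreaRect(c)); print(b)
show("topcrop",im,(230,165,90,125),4.8)
E
```

```text
[[     0      0    640    480 305901]
 [   265    184     28     26     72]
 [   245    216     28     59   1227]] [[319.75286449 239.48800102]
 [282.88888889 201.09722222]
 [258.60717196 244.74490628]]
[[244.50772 217.06155]
 [265.55386 214.43079]
 [272.76926 272.15387]
 [251.72311 274.78464]]
```

View pics/topcrop.png

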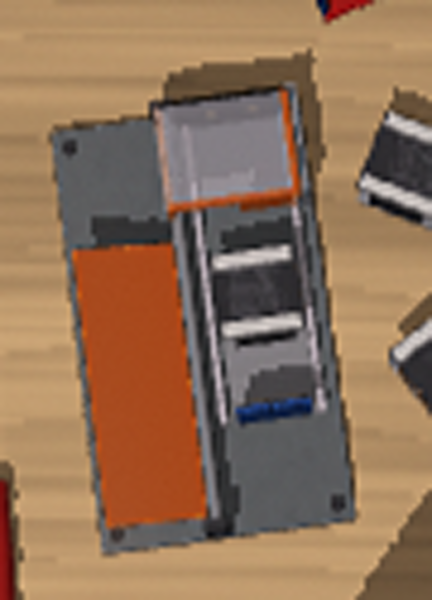

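The crop confirms it: the dark transformer with pale windings lies in the channel, its blue tab at crop (275,410), i.e. pixel (287,250). The paddle is at crop (140,385) and the shut flap at (230,150).

Run:
```python
from h import *
im=cv2.imread("pics/top0.png")[:,:,::-1].copy(); cal=viewer.calibration("top")
b=np.array([[244.5,217.06],[265.55,214.43],[272.77,272.15],[251.72,274.78]])+0
y1=40+64*np.cos(.3); y0=40+4*np.cos(.3)
A=np.array([[-13,y1],[-13,y0],[-175,y0],[-175,y1]])/1e3
W=onplane(cal,b,np.array([.060,.042,.042,.060]))[:,:2]
th,t,e=rigid(A,W); print("jig yaw",th,"t",t,"res",e)
# base plate corners (crop px /4.8), z=.012
bc=np.array([[52,133],[355,520],[105,555]])/4.8+[230,165]
A2=np.array([[70,110],[-185,-40],[-185,110]])/1e3
th2,t2,e2=rigid(A2,onplane(cal,bc,.012)[:,:2]); print("base",th2,t2,e2)
m=mask(im,(105,120,60),(130,255,255)); m[:, :275]=0; m[:,305:]=0;m[:235]=0;m[265:]=0
p=np.argwhere(m)[:,::-1]; print(len(p),p.mean(0))
w=onplane(cal,p.mean(0),.055)[0,:2]
for th_,t_ in((th,t),(th2,t2)):
    M=np.array([[np.cos(th_),-np.sin(th_)],[np.sin(th_),np.cos(th_)]]); print("tab jig",(w-t_)@M, "start pt world",M@[-.145,.04]+t_, "end",M@[-.046,.04]+t_)
```

```text
jig yaw 0.15230141179991963 t [0.66207205 0.10026791] res [0.00137716 0.00158036 0.00082833 0.00058923]
base 0.14774876699674785 [0.66000465 0.09778933] [0.00070353 0.00165397 0.00122462]
47 [286.68085106 249.85106383]
tab jig [-0.12044347 -0.002069  ] start pt world [0.51268196 0.11780646] end [0.61053599 0.13282607]
tab jig [-0.11802305 -0.00047008] start pt world [0.51069595 0.11600781] end [0.60861735 0.13058178]
```

Request:
{"op": "carry_out", "data": {"plan": [[[0,0,0.5,100,70,0,70],[0,0,1,220,160,0,70],[0,0,1,220,160,0,70],[0,0,1,220,160,0,70],[0,0,1,220,160,0,70],[0,0,1,220,160,0,70],[0,0,1,220,160,0,70],[0,0,2,270,410,0,70],[0,0,2,270,410,0,70],[0,0,2,270,410,0,70],[0,0,2,270,410,0,70],[0,0,2,270,410,0,70],[0,0,2,270,410,0,70],[0,0,2.975,320,660,0,70],[0,0,2.975,320,660,0,70],[0,0,2.975,320,660,0,70],[0,0,2.975,320,660,0,70],[0,0,2.975,320,660,0,70],[0,0,2.975,320,660,0,70],[0,0,2.975,320,660,0,70]]]}}

```text
clock: 2.1
tcp_pos: [0.4982, 0.1157, 0.2307]
orientation: [-0.001, -0.067, 0.998, 0.0]
wrist_force: [0.0, 0.0, -0.3]
finger_gap: 0.0699
grip_force: 0.0
```

Run:
```python
from h import *
s=monitor.get_state(); c=viewer.calibration("wrist"); im=viewer.read_camera("wrist")
cv2.imwrite("pics/w1.png",im[:,:,::-1]); np.save("w1.npy",im)
np.savez("w1cal.npz",K=c["K"],eye=c["eye"],rotation=c["rotation"])
print(s["clock"],s["tcp_pos"],s["orientation"],s["finger_gap"],s["wrist_force"],s["joint_pos"]); print(c)
```

```text
2.1 [0.49823423 0.11570902 0.23066512] [-5.85618874e-04 -6.72661390e-02  9.97734891e-01  1.07845238e-04] 0.06988740197748511 [ 0.04745567  0.01640896 -0.27080313] [ 7.10129385e-02  1.91271360e-01 -1.16045143e-01  1.26465026e+00
  2.20017800e-04 -6.36211531e-02]
{'K': array([[407.51229846,   0.        , 318.78840317],
       [  0.        , 407.51229846, 234.96411264],
       [  0.        ,   0.        ,   1.        ]]), 'eye': array([0.42427751, 0.10710339, 0.37369974]), 'rotation': array([0.09580028, 0.65072796, 0.74520644, 0.10973966])}
```

View pics/w1.png

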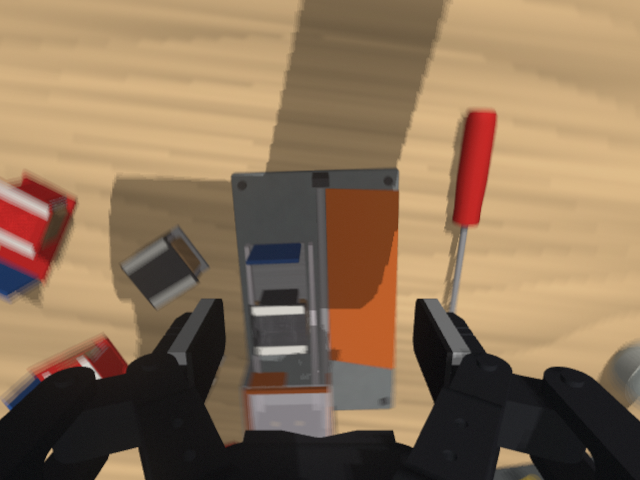

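The wrist view looks from behind the jig: base rear corners at (233,174) and (398,168), tab top at (275,250), paddle from (326,190) to (395,366), and the fingers straddling at (200,340) and (440,340).

Run:
```python
from h import *
im=np.load("w1.npy"); cal=dict(np.load("w1cal.npz"))
m=mask(im,(3,140,50),(20,255,255)); m[:,:315]=0;m[:,402:]=0;m[:180]=0;m[375:]=0
c=max(cv2.findContours(m,cv2.RETR_EXTERNAL,cv2.CHAIN_APPROX_NONE)[0],key=cv2.contourArea)
b=cv2.approxPolyDP(c,8,True)[:,0]; print(b.tolist())
o=lambda s:b[np.argmax(b@np.array(s))]
q=np.array([o((1,1)),o((-1,-1)),o((1,-1))]); print(q)
y1=40+64*np.cos(.3); y0=40+4*np.cos(.3)
base=np.array([[233,174.5],[398.5,168.5]])
A=np.array([[-13,y1],[-175,y0],[-175,y1],[-185,-40],[-185,110]])/1e3
W=onplane(cal,np.r_[q,base],np.array([.060,.042,.060,.012,.012]))[:,:2]
th,t,e=rigid(A,W); print("yaw",th,"t",t,"res",e)
M=np.array([[np.cos(th),-np.sin(th)],[np.sin(th),np.cos(th)]])
m=mask(im,(105,100,40),(130,255,255)); m[:,:240]=0; m[:,310:]=0;m[:230]=0;m[275:]=0
p=np.argwhere(m)[:,::-1]; r=cv2.boxPoints(cv2.minAreaRect(p.astype(np.float32))); print(r.tolist())
print("tab pts jig, z=.058",((onplane(cal,r,.058)[:,:2]-t)@M*1e3).round(1))
s=monitor.get_state(); print("tcp jig",(s["tcp_pos"][:2]-t)@M*1e3)
# finger tips in jig y, seen in picture at unknown height: print ray at tip px
```

```text
[[326, 189], [331, 358], [391, 368], [398, 192]]
[[391 368]
 [326 189]
 [398 192]]
yaw 0.15550297460766005 t [0.6624012 0.1042194] res [0.00268961 0.00092575 0.00127882 0.00296479 0.00115991]
[[245.3780517578125, 245.20823669433594], [298.9712219238281, 243.2233123779297], [299.6602783203125, 261.827392578125], [246.06710815429688, 263.81231689453125]]
tab pts jig, z=.058 [[-132.3  -22.2]
 [-133.1   21.5]
 [-117.    21.6]
 [-116.1  -22.8]]
tcp jig [-160.63938804   35.90409378]
```

Request:
{"op": "carry_out", "data": {"plan": [[[0.015,-0.1,0,14,3,-50,70],[0.03,-0.198,0,14,3,-100,70],[0.03,-0.198,0,14,3,-130,70],[0.03,-0.198,0,14,3,-151,70],[0.03,-0.198,0,14,3,-151,70],[0.03,-0.198,0,14,3,-151,70]]]}}

```text
clock: 2.75
tcp_pos: [0.5128, 0.1161, 0.0807]
orientation: [0.099, -0.061, 0.993, 0.009]
wrist_force: [0.8, -0.4, 0.5]
finger_gap: 0.0698
grip_force: 0.0
```

Run:
```python
from h import *
s=monitor.get_state(); im=viewer.read_camera("scene"); w=viewer.read_camera("wrist")
print(s["clock"],s["tcp_pos"],s["wrist_force"])
a=cv2.resize(im[190:340,310:460],(480,480),interpolation=cv2.INTER_CUBIC); b=cv2.resize(w[:,160:480],(320,480))
cv2.imwrite("pics/d1.png",np.hstack([a,b])[:,:,::-1])
```

```text
2.75 [0.51279658 0.11613553 0.08066109] [ 0.77055358 -0.4252808   0.48728164]
```

View pics/d1.png

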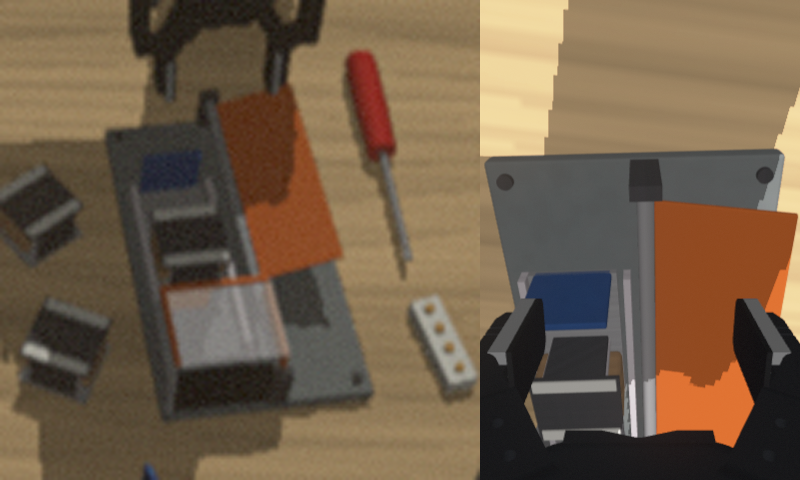

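Run:
```python
from h import *
s=monitor.get_state(); R0=quat(s["orientation"]); T=s["tcp_pos"]
print("axes",R0.round(3))
cw=viewer.calibration("wrist"); cs=viewer.calibration("scene")
for sy in(-1,1):
  for x in(-11,11):
    for y in(35,49):
      P=T+R0@np.array([x,sy*y,-9])/1e3
      print(sy,x,y,"wrist crop px",(proj(cw,P)[0]+[320,0]).round(),"scene crop px",((proj(cs,P)[0]-[310,190])*3.2).round())
```

```text
axes [[-0.972 -0.123  0.2  ]
 [-0.12   0.992  0.03 ]
 [-0.202  0.005 -0.979]]
-1 -11 35 wrist crop px [542. 350.] scene crop px [174. 102.]
-1 -11 49 wrist crop px [504. 350.] scene crop px [155. 104.]
-1 11 35 wrist crop px [538. 296.] scene crop px [169.  84.]
-1 11 49 wrist crop px [499. 296.] scene crop px [150.  85.]
1 -11 35 wrist crop px [728. 350.] scene crop px [268.  95.]
1 -11 49 wrist crop px [765. 350.] scene crop px [287.  93.]
1 11 35 wrist crop px [732. 296.] scene crop px [262.  77.]
1 11 49 wrist crop px [771. 296.] scene crop px [280.  75.]
```

Request:
{"op": "carry_out", "data": {"plan": [[[0,0,0.028,0,2,-12,70],[0,0,0.028,0,2,-24,70],[0,0,0.028,0,2,-27,70],[0,0,0.028,0,2,-27,70]]]}}

```text
clock: 3.25
tcp_pos: [0.5133, 0.1184, 0.0541]
orientation: [0.1, -0.075, 0.992, 0.01]
wrist_force: [0.1, 0.9, -0.7]
finger_gap: 0.0704
grip_force: 0.0
```

Request:
{"op": "carry_out", "data": {"plan": [[[0,0,0,0,0,-4,70],[0,0,0,0,0,-4,70]]]}}

```text
clock: 3.45
tcp_pos: [0.513, 0.1184, 0.0497]
orientation: [0.1, -0.076, 0.992, 0.01]
wrist_force: [-0.8, -0.7, 0.1]
finger_gap: 0.0701
grip_force: 0.0
```

Request:
{"op": "carry_out", "data": {"plan": [[[0,0,0,0,0,-4,70],[0,0,0,0,0,-4,70]]]}}

```text
clock: 3.65
tcp_pos: [0.5133, 0.1186, 0.0457]
orientation: [0.1, -0.076, 0.992, 0.01]
wrist_force: [-1.1, -0.4, 2.6]
finger_gap: 0.0702
grip_force: 1.4
```

Request:
{"op": "carry_out", "data": {"plan": [[[0,0,0,0,0,-4,70],[0,0,0,0,0,-4,70]]]}}

```text
clock: 3.85
tcp_pos: [0.5132, 0.1186, 0.0415]
orientation: [0.1, -0.076, 0.992, 0.01]
wrist_force: [0.8, 1.5, 3.3]
finger_gap: 0.0699
grip_force: 1.6
```

Request:
{"op": "carry_out", "data": {"plan": [[[0,0,0,0,0,-5,70],[0,0,0,0,0,-10,70],[0,0,0,0,0,-15,70],[0,0,0,0,0,-20,70],[0,0,0,0,0,-20,70]]]}}

```text
clock: 4.35
tcp_pos: [0.513, 0.118, 0.0209]
orientation: [0.1, -0.075, 0.992, 0.01]
wrist_force: [1.4, -0.4, 5.6]
finger_gap: 0.07
grip_force: 2.5
```

Run:
```python
from h import *
s=monitor.get_state(); im=viewer.read_camera("scene"); w=viewer.read_camera("wrist")
print(s["clock"],s["tcp_pos"],s["wrist_force"])
a=cv2.resize(im[190:340,310:460],(480,480),interpolation=cv2.INTER_CUBIC); b=cv2.resize(w[:,160:480],(320,480))
cv2.imwrite("pics/d2.png",np.hstack([a,b])[:,:,::-1])
c,t=np.cos(.152),np.array([.6615,.101]);sn=np.sin(.152)
cs=viewer.calibration("scene")
# cover's outer (y=-34,z=66,x=62) corner in scene crop for trial angles
for q in(0,.4,.5,.6,.7):
    y,z=-74,26; Y=40+y*np.cos(q)+z*np.sin(q)*1; Z=40-y*np.sin(q)+z*np.cos(q)
    for X in(0,62):
        P=[(c*X-sn*Y)/1e3+t[0],(sn*X+c*Y)/1e3+t[1],Z/1e3]; print(q,X,((proj(cs,P)[0]-[310,190])*3.2).round(),round(Z))
```

```text
4.35 [0.51301128 0.11795274 0.02091788] [ 1.36544747 -0.42874096  5.63356572]
0 0 [156. 282.] 66
0 62 [173. 361.] 66
0.4 0 [182. 258.] 93
0.4 62 [201. 337.] 93
0.5 0 [191. 253.] 98
0.5 62 [210. 332.] 98
0.6 0 [201. 248.] 103
0.6 62 [220. 327.] 103
0.7 0 [211. 243.] 108
0.7 62 [231. 322.] 108
```

View pics/d2.png

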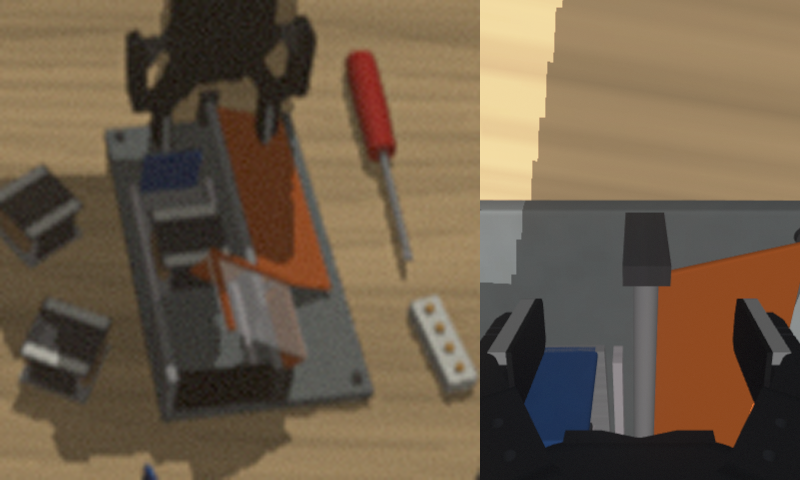

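Flap is open about 0.62 in the scene view (cover corner at (211,252)), and the pusher finger is behind the tab. I'll compute the finger's lateral position on the tab from this wrist picture.

Run:
```python
from h import *
cw=viewer.calibration("wrist"); th=.152; t=np.array([.6615,.101])
M=np.array([[np.cos(th),-np.sin(th)],[np.sin(th),np.cos(th)]])
J=lambda px,z:((onplane(cw,[np.array(px)-[320,0]],z)[0,:2]-t)@M*1e3).round(1)
print("eye",cw["eye"])
print("tab right top",J((598,348),.058),"rail left/right edges",J((612,400),.022),J((622,400),.022),"shaft",J((636,400),.044),J((656,400),.044))
print("tip inner rear L",J((543,300),.031),"R",J((738,300),.031), "L outer front?",J((490,352),.031))
```

```text
eye [0.41254673 0.10351475 0.14665269]
tab right top [-160.7   28.8] rail left/right edges [-95.3  28.9] [-95.3  33.4] shaft [-121.8   39.7] [-121.8   47. ]
tip inner rear L [-157.4    7. ] R [-157.2   75.8] L outer front? [-132.9  -15.8]
```

Request:
{"op": "carry_out", "data": {"plan": [[[0,0,0,0,2,2,70],[0,0,0,4,3,2,70],[0,0,0,8,3,2,70],[0,0,0,12,4,2,70],[0,0,0,17,4.5,2,70],[0,0,0,22,5,2,70],[0,0,0,27,6,2,70],[0,0,0,32,7,2,70],[0,0,0,37,7.5,2,70],[0,0,0,42,8.5,2,70],[0,0,0,47,9,2,70],[0,0,0,52,10,2,70],[0,0,0,57,10.5,2,70],[0,0,0,59,11,2,70],[0,0,0,59,11,2,70]]]}}

```text
clock: 5.95
tcp_pos: [0.5698, 0.1293, 0.0223]
orientation: [0.097, -0.076, 0.992, 0.01]
wrist_force: [-7.7, 0.6, 6.5]
finger_gap: 0.0702
grip_force: 4.4
```

Run:
```python
from h import *
s=monitor.get_state(); im=viewer.read_camera("scene"); w=viewer.read_camera("wrist")
print(s["clock"],s["tcp_pos"],s["wrist_force"])
th=.152; t=np.array([.6615,.101]); M=np.array([[np.cos(th),-np.sin(th)],[np.sin(th),np.cos(th)]])
print("tcp jig",(s["tcp_pos"][:2]-t)@M*1e3)
a=cv2.resize(im[190:340,310:460],(480,480),interpolation=cv2.INTER_CUBIC); b=cv2.resize(w[:,160:480],(320,480))
cv2.imwrite("pics/d3.png",np.hstack([a,b])[:,:,::-1])
```

```text
5.95 [0.56977    0.12927465 0.02233609] [-7.73049373  0.5812819   6.48581625]
tcp jig [-86.39116092  41.83798017]
```

View pics/d3.png

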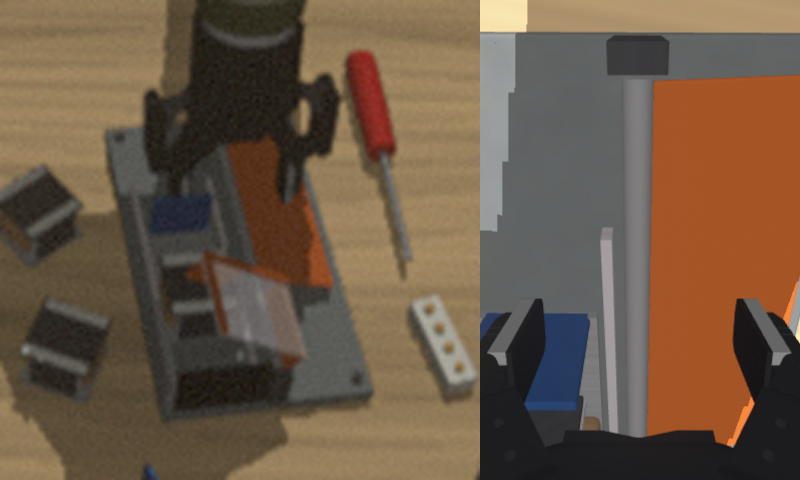

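Request:
{"op": "carry_out", "data": {"plan": [[[0,0,0,5,1,0,70],[0,0,0,10,1.5,0,70],[0,0,0,15,2,0,70],[0,0,0,20,3,0,70],[0,0,0,25,4,0,70],[0,0,0,29,4.5,0,70],[0,0,0,32,5,0,70],[0,0,0,34,5,0,70],[0,0,0,34,5,0,70]]]}}

```text
clock: 6.95
tcp_pos: [0.6035, 0.1344, 0.0222]
orientation: [0.097, -0.076, 0.992, 0.01]
wrist_force: [-8.1, 0.2, 6.3]
finger_gap: 0.0703
grip_force: 4.4
```

Request:
{"op": "carry_out", "data": {"plan": [[[0,0,0,2,0.3,0,70],[0,0,0,2,0.3,0,70]]]}}

```text
clock: 7.15
tcp_pos: [0.6052, 0.1347, 0.0222]
orientation: [0.097, -0.076, 0.992, 0.01]
wrist_force: [-8.8, 0.1, 6.2]
finger_gap: 0.0702
grip_force: 4.6
```

Request:
{"op": "carry_out", "data": {"plan": [[[0,0,0,2,0.3,0,70],[0,0,0,2,0.3,0,70]]]}}

```text
clock: 7.35
tcp_pos: [0.6072, 0.135, 0.0222]
orientation: [0.097, -0.076, 0.992, 0.01]
wrist_force: [-9.0, 1.1, 5.6]
finger_gap: 0.0702
grip_force: 4.5
```

Request:
{"op": "carry_out", "data": {"plan": [[[0,0,0,1.5,0.2,0,70],[0,0,0,1.5,0.2,0,70]]]}}

```text
clock: 7.55
tcp_pos: [0.6087, 0.1351, 0.0222]
orientation: [0.097, -0.076, 0.992, 0.01]
wrist_force: [-9.3, 0.2, 6.3]
finger_gap: 0.0701
grip_force: 4.7
```

Request:
{"op": "carry_out", "data": {"plan": [[[0,0,0,1.5,0.2,0,70],[0,0,0,1.5,0.2,0,70]]]}}

```text
clock: 7.75
tcp_pos: [0.6101, 0.1353, 0.0222]
orientation: [0.097, -0.076, 0.992, 0.01]
wrist_force: [-8.5, 0.5, 6.0]
finger_gap: 0.0699
grip_force: 4.7
```

Request:
{"op": "carry_out", "data": {"plan": [[[0,0,0,1.5,0.2,0,70],[0,0,0,1.5,0.2,0,70]]]}}

```text
clock: 7.95
tcp_pos: [0.6117, 0.1355, 0.0222]
orientation: [0.097, -0.076, 0.992, 0.01]
wrist_force: [-8.3, 0.6, 6.9]
finger_gap: 0.0701
grip_force: 4.8
```

Request:
{"op": "carry_out", "data": {"plan": [[[0,0,0,1.5,0.2,0,70],[0,0,0,1.5,0.2,0,70]]]}}

```text
clock: 8.15
tcp_pos: [0.6132, 0.1358, 0.0222]
orientation: [0.097, -0.076, 0.992, 0.01]
wrist_force: [-8.4, -0.3, 5.9]
finger_gap: 0.07
grip_force: 4.7
```

Request:
{"op": "carry_out", "data": {"plan": [[[0,0,0,1.5,0.2,0,70],[0,0,0,1.5,0.2,0,70]]]}}

```text
clock: 8.35
tcp_pos: [0.6146, 0.1359, 0.0221]
orientation: [0.097, -0.076, 0.992, 0.01]
wrist_force: [-8.6, 0.4, 6.5]
finger_gap: 0.0699
grip_force: 5.0
```

Run:
```python
from h import *
s=monitor.get_state(); im=viewer.read_camera("scene"); w=viewer.read_camera("wrist")
th=.152; t=np.array([.6615,.101]); M=np.array([[np.cos(th),-np.sin(th)],[np.sin(th),np.cos(th)]])
print(s["clock"],s["wrist_force"],"tcp jig",(s["tcp_pos"][:2]-t)@M*1e3)
a=cv2.resize(im[190:340,310:460],(480,480),interpolation=cv2.INTER_CUBIC); b=cv2.resize(w[:,160:480],(320,480))
cv2.imwrite("pics/d4.png",np.hstack([a,b])[:,:,::-1])
```

```text
8.35 [-8.55647859  0.4456884   6.4721671 ] tcp jig [-41.09837503  41.62712858]
```

View pics/d4.png

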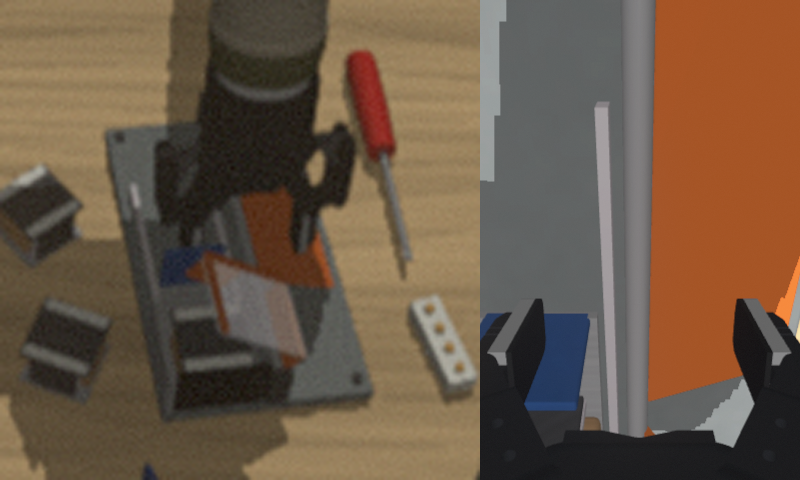

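Run:
```python
from h import *
cw=viewer.calibration("wrist"); th=.152; t=np.array([.6615,.101]); M=np.array([[np.cos(th),-np.sin(th)],[np.sin(th),np.cos(th)]])
J=lambda px,z:((onplane(cw,[np.array(px)-[320,0]],z)[0,:2]-t)@M*1e3).round(1)
print("rail end(-120)",J((602,103),.022),"tab rear, top edge front",J((588,315),.016),J((580,403),.058),J((580,410),.054),"paddle front corner(-13,44)",J((650,402),.041))
```

```text
rail end(-120) [-119.6   32. ] tab rear, top edge front [-34.6  22.3] [-33.1  24.1] [-24.9  23. ] paddle front corner(-13,44) [-13.   47.3]
```

Request:
{"op": "carry_out", "data": {"plan": [[[0,0,0,1.5,0.2,0,70],[0,0,0,1.5,0.2,0,70]]]}}

```text
clock: 8.65
tcp_pos: [0.6148, 0.1359, 0.022]
orientation: [0.096, -0.075, 0.992, 0.01]
wrist_force: [-12.9, 0.5, 11.3]
finger_gap: 0.0699
grip_force: 7.5
```

Request:
{"op": "carry_out", "data": {"plan": [[[0,0,0,1.5,0.2,0,70],[0,0,0,1.5,0.2,0,70]]]}}

```text
clock: 8.85
tcp_pos: [0.6149, 0.1358, 0.0217]
orientation: [0.095, -0.075, 0.993, 0.01]
wrist_force: [-15.3, -0.4, 14.0]
finger_gap: 0.0698
grip_force: 9.4
```

Request:
{"op": "carry_out", "data": {"plan": [[[0,0,0,-3,-0.5,0,70],[0,0,0,-8,-1,0,70],[0,0,0,-14,-2,0,70],[0,0,0,-20,-3,0,70],[0,0,0,-25,-4,0,70],[0,0,0,-25,-4,4,70],[0,0,0,-25,-4,8,70],[0,0,0,-25,-4,12,70],[0,0,0,-25,-4,16,70],[0,0,0,-25,-4,20,70],[0,0,0,-25,-4,24,70],[0,0,0,-25,-4,28,70],[0,0,0,-27,-4,34,70],[0,0,0,-30,-4,45,70],[0,0,0,-35,-5,70,70],[0,0,0,-45,-7,100,70],[0,0,0,-80,-12,140,70],[0,0,0,-120,-18,160,70],[0,0,0,-120,-18,160,70],[0,0,0,-120,-18,160,70]]]}}

```text
clock: 10.85
tcp_pos: [0.5001, 0.1185, 0.185]
orientation: [0.101, -0.076, 0.992, 0.01]
wrist_force: [-0.3, 0.2, 0.3]
finger_gap: 0.0698
grip_force: 0.0
```

Run:
```python
from h import *
s=monitor.get_state(); im=viewer.read_camera("scene"); w=viewer.read_camera("wrist")
print(s["clock"],s["tcp_pos"],s["wrist_force"])
a=cv2.resize(im[190:340,310:460],(420,420),interpolation=cv2.INTER_CUBIC); b=cv2.resize(w[150:480,170:470],(380,420))
cv2.imwrite("pics/d5.png",np.hstack([a,b])[:,:,::-1])
```

```text
10.85 [0.50008021 0.11846894 0.18497849] [-0.33677294  0.16093879  0.25033033]
```

View pics/d5.png

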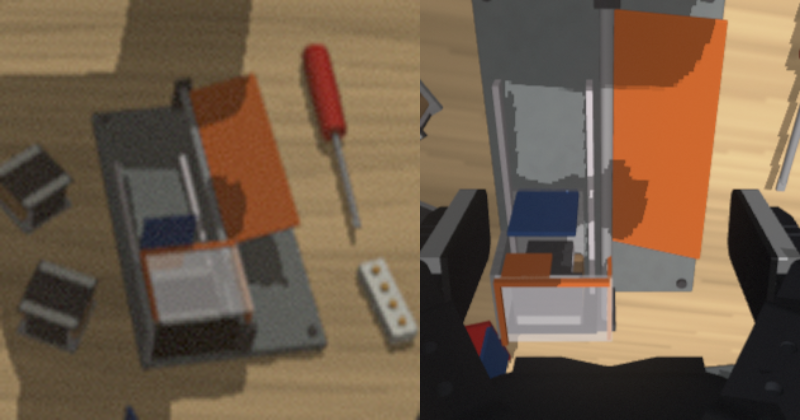

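The flap is shut again (cover in the scene crop at (195,285)), the blue tab stands just outside it at (168,232), and the arm is clear.

```bash
python3 -c "
from workcell import order
print(order.hand_in())"
```

```text
the job is handed in; nothing more can be done
None
```

The job is handed in: the transformer was pushed until it stopped against the back wall, the flap closed behind it, and the arm was drawn clear at about 11 s of the 40 s allowed.

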